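# Peel the top tray off a clinging stack and hold it over the light panel

### The arm

A 7-joint arm with a two-finger parallel gripper is mounted at the origin on a cart in front of the work surface, level with it; the furniture and walls round the work are solid. World frame = base frame: x ahead of the robot, y to its left, z up, the work surface at z = 0. Lengths are in m, angles in rad, forces in N, time in s.
With the tool pointing down it reaches from about 0.4 to 0.85 m from the base axis. Payload 4.5 kg.
Tool frame: the origin (TCP) lies between the finger pads; the fingertips stand 8 mm ahead of it and the grasp point (between the pads) lies 11 mm behind it; z points along the fingers, y is the direction in which the jaws open and shut (so a half turn about z gives the same grasp; the last joint's range is limited). The gripper opens to 88 mm and grips with 3 to 60 N. Pads are 18 mm wide; open, the fingers measure 123 mm over their backs; the gripper's body (75 mm by 187 mm) begins 45 mm behind the grasp point.
Start: joints at [-1.087, 0.689, -0.195, 1.565, 0.157, 0.902, -0.215], TCP at [0.272, 0.563, 0.247] pointing down, gripper open.
Joint ranges: [-3.01, 3.01], [-0.46, 2.08], [-1.47, 1.51], [0.13, 2.56], [-1, 4.14], [0.04, 2.09], [-2.66, 2.66]. Speed limits (rad/s): [2.57, 2.57, 3.14, 3.14, 3.14, 3.14, 3.14].

### API

Orientations are given as a unit quaternion [x, y, z, w].
In Python, from plant import r gives the robot as it stands.
- The arm moves only by the tool carry_out, never from a script. Its argument "commands" is a list that holds one entry, the list of rows, each a list of 7 numbers: the turn, a rotation vector about the tool's x, y, z in rad, then the shift along the tool's x, y, z in cm, then the finger opening in cm, from 0 to 8.81. A call has 1 to 10 rows; each row is the pose to reach, as a shift and turn from the pose commanded when the call began, along the tool's axes at that moment; what a row does not reach only later rows make up. A row lasts 1/12 s, in which the tool goes at most 41.7 mm and 7.16 degrees, less where a joint would pass 70% of its speed; a pose out of reach is approached as far as the arm can. A call with a gripper value outside its range is refused whole. The fingers move at their own pace and stop on an object; "force" is the grip in N (left out, the last holds). Time passes only in rows, so rows that repeat a pose let the fingers close. It gives the time, the measured TCP pose, the force and the opening at its end, in the units of the state.
- r.get_state(): the state, without advancing time (a new reading comes with each control period).
- r.snapshot(name): name is "scene" or "top"; returns a dict with "pixels" (480x640x3 uint8, red, green, blue), "mtx" (3x3 intrinsics, pixels), "xyz" and "rotation" of the camera in the world. Camera axes: x right, y down, z forward; pixel columns grow to the right and rows downward; lengths in m; the calibration is good to about 2 mm. A picture is of the moment at which its call begins. There is no depth.
- r.finish_job(): hands the job in, once; it reports no verdict.
The state is a dict: "clock": time; "q": joint angles; "qd": joint speeds; "joint_torque": joint torques, N m; "tool_pos": TCP position; "eef_rot": TCP orientation; "contact_force": force on the tool from outside, world axes, zero at the start; "moment": the same for the moment, N m; "opening": opening from 0.0 (shut) to 1.0 (fully open).
Only numpy, scipy, OpenCV 4.12 (cv2) and the standard library are available. Lean on these libraries where they do the work, as an engineer would, in place of code of your own. Each camera call takes 0.05 s, during which the arm holds its last target.

### The job

The blue tray on top of the nested stack clings to the trays beneath: peel it off by first tilting it up clearly by its tabbed corner (a good 10 degrees) while the opposite corner stays down in the stack, and leave the lower trays standing where they are. Then hold the blue tray level over the middle of the white light panel, about 10 cm above it and clear of everything else, so that it can be checked for cracks; finish still holding it there, and leave the bottle, flask and dish alone.

Things in the scene. Friction and masses are not known exactly. Their poses are not given: they have to be found in the camera images.
- tab (a point): Centre of the blue tray's upright corner tab, where it is gripped; axes as the tray's (z up, tabbed corner towards +x+y). The tab is 22 mm long along the tray's diagonal, 10 mm thick across it (grip it across, along -x+y), and rises 26 mm above the rim, 13 mm of it above this point; 40 mm are free on both sides. Rim top 44 mm, tab top 70 mm above the worktop at the start.
- tray_centre (a point): Centre of the underside of the blue tray's floor (axes as the tray's), 26 mm above the worktop at the start. The tab's centre lies at (+43, +43, +32) mm from this point.
- far_corner (a point): Point under the rim at the blue tray's corner opposite the tab, at (-53, -53, +14) mm from tray_centre; the tray pivots about here when its tabbed corner is raised.
- top_tray: The blue tray, square, 110 x 110 mm, 18 mm from floor to rim top, about 80 g; origin and axes as tray_centre. Its floor and sloping walls lie in the tray below, its 4 mm rim rests on the rim below. The tabbed corner points away from the robot, within 50 degrees of +x. When the tab is raised some 50 mm round the opposite corner (20 degrees), the tray is free to lift out.
- stack: Four nested white and grey trays on a dark steel base, one loose thing, 1.2 kg, 110 x 110 mm, rim 40 mm high; origin at the centre of its underside, axes as the blue tray's at the start. Four ears (51 mm high, at (62,-25), (-25,62), (-62,-20), (-20,-62) mm) carry spring bumps that snap over the blue rim; each lets go at 4 to 5 N upward, the two near the tab first; up to 10 N at the tab.
- panel_top (a point): Centre of the top of the light panel, a fixed black box 120 x 120 x 24 mm with a white top, on the worktop; this point is 24 mm above the worktop.
- kcl_bottle: White bottle with blue cap, 46 mm wide, 92 mm high, a bystander; origin at the centre of its underside.
- conical_flask: Conical glass flask, 83 mm wide, 130 mm high, a bystander; origin at the centre of its underside.
- petri_dish: Round clear dish, 65 mm wide, 15 mm high, a bystander; origin at the centre of its underside.
- light_panel: The light panel itself; origin at the centre of its underside, on the worktop.

How it is judged:
On the way, in this order (a step that is already met when the one before it is completed fails the run):
1. the tabbed corner is raised (the blue tray tilted by more than 8 degrees) while the opposite corner is still down in the stack (angle between top_tray's own z axis and vertical above 0.14 rad and z of far_corner in the frame of stack below 0.048 m and horizontal distance between far_corner and stack below 0.095 m and height (world z) of stack below 0.01 m), for 0.1 s.
2. the blue tray is clear above the stack, the stack still standing (z of each of far_corner, tray_centre in the frame of stack above 0.07 m and contact force between top_tray and stack below 0.1 N and height (world z) of stack below 0.01 m), for 0.1 s.
At the end, for the whole second after the job is handed in: The blue tray is held still in the fingers, level within 11 degrees, its centre within 40 mm of the light panel's middle and its underside 50 to 170 mm above the panel, touching neither panel nor stack; the lower trays stand within 30 mm of where they stood (horizontal distance between tray_centre and panel_top below 0.04 m and height (world z) of tray_centre between 0.074 and 0.194 m and angle between top_tray's own z axis and vertical below 0.2 rad and linear speed of top_tray below 0.03 m/s and contact force between the fingers and top_tray above 1 N and contact force between top_tray and stack below 0.1 N and contact force between top_tray and light_panel below 0.1 N and distance of stack from where it was at the start of the episode below 0.03 m and angle between stack's own z axis and vertical below 0.05 rad); the arm keeps its last pose, push and grip.
It fails at once if the lower trays are lifted or tipped (height (world z) of stack above 0.02 m or angle between stack's own z axis and vertical above 0.2 rad).
It fails at once if the lower trays are shoved more than 4 cm (distance of stack from where it was at the start of the episode above 0.04 m).
It fails at once if the white bottle moved by more than 3 cm (distance of kcl_bottle from where it was at the start of the episode above 0.03 m).
It fails at once if the conical flask moved by more than 3 cm (distance of conical_flask from where it was at the start of the episode above 0.03 m).
It fails at once if the petri dish moved by more than 3 cm (distance of petri_dish from where it was at the start of the episode above 0.03 m).
It also fails if it takes over 42 s, if anything falls off the work surface, if the arm or the gripper's body presses on something with over 40 N, if the wrist force passes 120 N, or if a joint passes its speed limit or range.

## Working session

There is one attempt and no reset: what is moved stays moved. The work goes in short steps, Python scripts to look and compute and a tool call to move; the robot and the scene stay as the last step left them, time stands still between calls to the robot, and variables do not carry over. Pictures are saved under pics/ and viewed, and the job is handed in when it is done.

Besides the shell and the picture viewer there is one more tool, called after "Request:" as name(argument=value, ...), one argument or row to a line, values as JSON. carry_out: Moves the arm, as the interface text tells. Its arguments: {"type":"object","properties":{"commands":{"type":"array"},"force":{"type":"number"}},"required":["commands"]}

```bash
ls; mkdir -p pics; python3 - <<'E'
from plant import r
import cv2,numpy as np
for n in("scene","top"):
    s=r.snapshot(n); cv2.imwrite(f"pics/{n}0.png",s["pixels"][:,:,::-1]); print(n,np.round(s["mtx"],1).tolist(),np.round(s["xyz"],4),np.round(s["rotation"],4).tolist())
st=r.get_state();print(st)
E
```

```text
pics
scene [[583.2, 0.0, 316.0], [0.0, 583.2, 234.0], [0.0, 0.0, 1.0]] [-0.4673  0.6345  1.1606] [-0.5026, 0.7714, -0.3286, 0.2107]
top [[539.4, 0.0, 324.3], [0.0, 539.4, 242.3], [0.0, 0.0, 1.0]] [0.4571 0.1576 1.3011] [-0.7041, 0.7091, -0.0269, 0.0258]
{'clock': 0.1, 'q': array([-1.08719072,  0.68991218, -0.19452758,  1.56623992,  0.1573003 ,
        0.90250282, -0.2150959 ]), 'qd': array([-0.00017459, -0.00071119,  0.00059621, -0.0035358 , -0.00028723,
        0.00097939, -0.00115078]), 'joint_torque': array([-3.26452318e-03, -5.28500283e+01, -1.27124280e+00, -1.53840601e+01,
       -5.24720061e-02,  1.99137976e-03,  4.42773251e-05]), 'tool_pos': array([0.27153627, 0.56231207, 0.24598291]), 'eef_rot': array([ 2.22969436e-01,  9.74825078e-01, -8.25398344e-04, -1.28934107e-04]), 'contact_force': array([-0.39399094, -0.05244809, -0.5675941 ]), 'moment': array([-3.95287781e-02, -1.84281806e-05,  1.41419517e-02]), 'opening': 1.0014547405883671}
```

View pics/scene0.png

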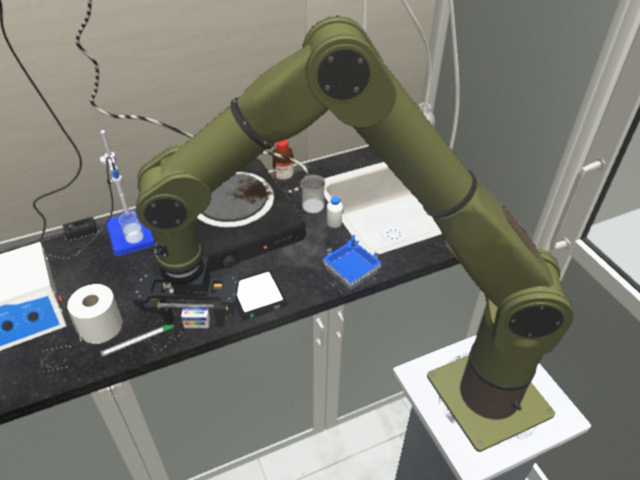

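View pics/top0.png

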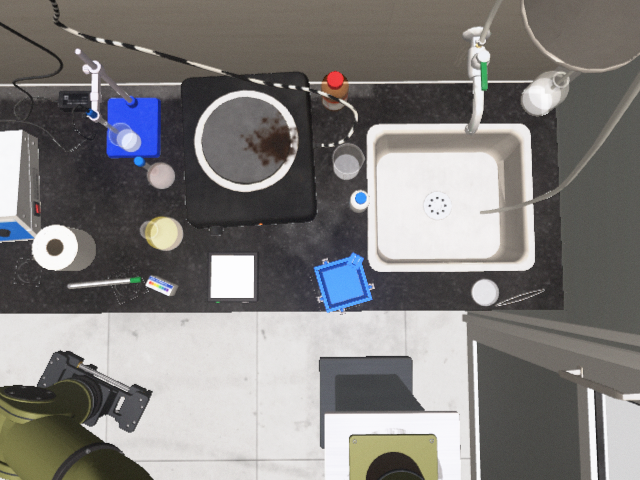

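The top view shows the blue tray at about (343,283) with its tab near (355,260), and the white panel at about (233,277). The bottle is at (360,200), the flask at (162,233) and the dish at (485,292). I'll measure the tray and panel next.

```bash
cat > h.py <<'E'
import numpy as np,cv2
from scipy.spatial.transform import Rotation as R
from plant import r
def cast(s,uv,z):
    uv=np.atleast_2d(np.asarray(uv,float)); K=np.array(s["mtx"]);Rm=np.array(s["rotation"])
    if Rm.size==4: Rm=R.from_quat(Rm.ravel()).as_matrix()
    d=(np.c_[uv,np.ones(len(uv))]@np.linalg.inv(K).T)@Rm.T; c=np.array(s["xyz"])
    return c+d*((z-c[2])/d[:,2])[:,None]
def proj(s,P):
    K=np.array(s["mtx"]);Rm=R.from_quat(np.ravel(s["rotation"])).as_matrix()
    p=(np.atleast_2d(P)-s["xyz"])@Rm@K.T
    return p[:,:2]/p[:,2:]
E
python3 - <<'E'
from h import *
for n,(x0,y0,x1,y1),f in(("top",(300,240,390,325),7),("scene",(310,225,395,295),8)):
    s=r.snapshot(n); im=s["pixels"][:,:,::-1].copy()
    cv2.imwrite(f"pics/{n}_crop.png",cv2.resize(im[y0:y1,x0:x1],None,fx=f,fy=f,interpolation=cv2.INTER_CUBIC))
    hsv=cv2.cvtColor(im,cv2.COLOR_BGR2HSV)
    b=cv2.inRange(hsv,(95,90,60),(125,255,255)); 
    m=np.zeros_like(b); m[y0:y1,x0:x1]=b[y0:y1,x0:x1]
    c=max(cv2.findContours(m,cv2.RETR_EXTERNAL,cv2.CHAIN_APPROX_NONE)[0],key=cv2.contourArea)
    rr=cv2.minAreaRect(c); print(n,rr,cv2.contourArea(c),cast(s,cv2.boxPoints(rr),.044).round(4).tolist(),cast(s,[rr[0]],.044))
    P=cast(s,c[:,0,:].astype(float),.044)[:,:2].astype(np.float32)*1000; print("metric rect",cv2.minAreaRect(P))
    w=cv2.inRange(hsv,(0,0,200),(180,40,255)); m=np.zeros_like(w)
    if n=="top": m[240:310,200:270]=w[240:310,200:270]
    else: m[260:325,225:300]=w[260:325,225:300]
    c=max(cv2.findContours(m,cv2.RETR_EXTERNAL,cv2.CHAIN_APPROX_NONE)[0],key=cv2.contourArea)
    P=cast(s,c[:,0,:].astype(float),.024)[:,:2].astype(np.float32)*1000; print("panel",cv2.minAreaRect(P))
s=r.snapshot("top")
for n,uv,z in(("bottle",(360,200),.092),("flask",(162,233),.07),("dish",(485,292),.01),("beaker",(348,160),.06)): print(n,cast(s,[uv],z).round(3))
E
```

```text
top ((342.7862243652344, 282.6624450683594), (54.21627426147461, 52.62070083618164), 74.57783508300781) 2302.5 [[0.5017, 0.1884, 0.044], [0.5335, 0.0698, 0.044], [0.4119, 0.0378, 0.044], [0.3805, 0.1557, 0.044]] [[0.45666034 0.11292021 0.044     ]]
metric rect ((456.9864196777344, 112.860107421875), (125.87541198730469, 122.20641326904297), 14.722402572631836)
panel ((473.1553955078125, 373.8254699707031), (100.1753158569336, 96.68339538574219), 89.59894561767578)
scene ((351.48486328125, 259.24713134765625), (39.52787399291992, 46.73845291137695), 55.61965560913086) 1326.0 [[0.5026, 0.1824, 0.044], [0.5521, 0.0425, 0.044], [0.4179, 0.0453, 0.044], [0.3768, 0.1777, 0.044]] [[0.46003651 0.11352124 0.044     ]]
metric rect ((464.41326904296875, 111.69099426269531), (130.75970458984375, 124.31058502197266), 13.87848949432373)
panel ((474.729248046875, 374.5807189941406), (102.11032104492188, 102.27352142333984), 89.90863037109375)
bottle [[0.643 0.074 0.092]]
flask [[0.573 0.527 0.07 ]]
dish [[ 0.432 -0.227  0.01 ]]
beaker [[0.742 0.099 0.06 ]]
```

```bash
sleep 1; ls pics
```

```text
scene0.png
scene_crop.png
top0.png
top_crop.png
```

View pics/top_crop.png

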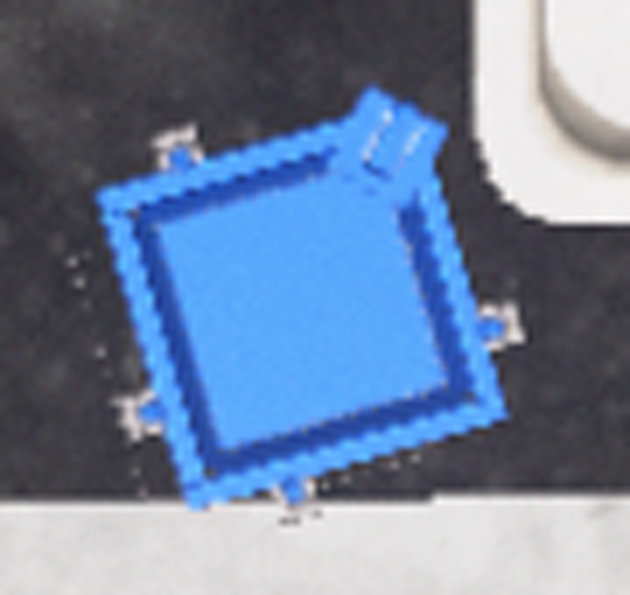

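View pics/scene_crop.png

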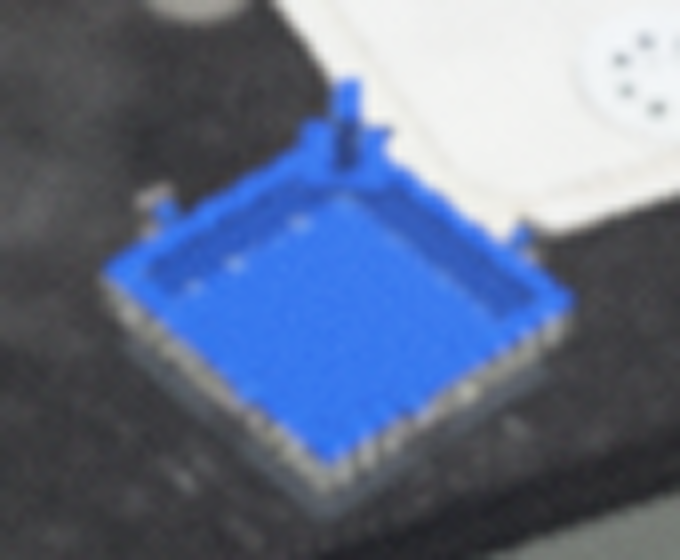

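```bash
python3 - <<'E'
from h import *
s=r.snapshot("top")
f=lambda p,s0,o:(np.array(p)+.5)/s0-.5+np.array(o)
C=cast(s,f([(98,193),(190,507),(508,415)],7,(300,240)),.044)[:,:2]*1000
print("top",C.round(1),((C[0]+C[2])/2).round(1)); d=(C[0]+C[2])/2-C[1]; print(np.degrees(np.arctan2(d[1],d[0])),np.linalg.norm(d)); e=C[0]-C[2]; print(np.degrees(np.arctan2(e[1],e[0]))-90,np.linalg.norm(e))
T=cast(s,f([(402,135)],7,(300,240)),.070);print("tab top~",T)
s=r.snapshot("scene")
C=cast(s,f([(100,275),(330,468),(575,297)],8,(310,225)),.044)[:,:2]*1000
print("scene",C.round(1),((C[0]+C[2])/2).round(1)); d=(C[0]+C[2])/2-C[1]; print(np.degrees(np.arctan2(d[1],d[0])),np.linalg.norm(d)); e=C[0]-C[2]; print(np.degrees(np.arctan2(e[1],e[0]))-90,np.linalg.norm(e))
T=cast(s,f([(347,82)],8,(310,225)),.070);print("tab top~",T)
E
```

```text
top [[493.2 180.6]
 [389.2 150.8]
 [418.7  45.2]] [456.  112.9]
-29.567806687511187 76.74405354498231
-28.802793716298815 154.54203068578258
tab top~ [[0.51065046 0.08086157 0.07      ]]
scene [[492.2 184.1]
 [386.2 152.2]
 [420.5  45.4]] [456.4 114.7]
-28.081780441217973 79.47724772888454
-27.316037055578725 156.18721818966935
tab top~ [[0.51788687 0.08175418 0.07      ]]
```

```bash
cat >> h.py <<'E'
def down(ang,tilt=0):
    # tool x along horizontal angle ang (deg), z down; tilt: raise tab side (rot about l axis), deg
    a=np.radians(ang);x=np.array([np.cos(a),np.sin(a),0]);z=np.array([0,0,-1.]);y=np.cross(z,x)
    M=R.from_matrix(np.c_[x,y,z])
    d=-x # diag dir (towards tab)
    ax=np.cross(d,[0,0,1.]) # rotating d towards up
    return R.from_rotvec(ax*np.radians(tilt))*M
def go(p,M,p0=None,M0=None):
    st=r.get_state()
    if p0 is None:p0=st["tool_pos"]
    if M0 is None:M0=R.from_quat(st["eef_rot"])
    print("turn",(M0.inv()*M).as_rotvec().round(4),"shift cm",(M0.inv().apply(np.array(p)-p0)*100).round(2))
E
python3 - <<'E'
from h import *
go([.510,.083,.15],down(150.5))
E
```

```text
turn [-0.0003  0.      0.0652] shift cm [-42.32 -32.84   9.67]
```

Request:
carry_out(
  commands=[
    [[0,0,0.01,-4,-3,0.2,8],[0,0,0.02,-8,-6.2,0.4,7],[0,0,0.03,-11,-8.5,0.6,6],[0,0,0.04,-14,-10.8,0.8,5],[0,0,0.05,-17,-13.1,1,4],[0,0,0.06,-20,-15.5,1.2,4],[0,0,0.065,-23,-17.8,1.4,4],[0,0,0.065,-26,-20.1,1.6,4],[0,0,0.065,-26,-20.1,1.6,4],[0,0,0.065,-26,-20.1,1.6,4]],
  ],
  force=40,
)

```text
clock: 1.18
tool_pos: [0.4198, 0.2663, 0.2307]
eef_rot: [0.257, 0.966, -0.0, 0.0]
contact_force: [0.5, 0.8, -0.4]
opening: 0.455
```

```bash
python3 - <<'E'
from h import *
print(r.get_state()["q"].round(3),r.get_state()["tool_pos"],r.get_state()["contact_force"])
go([.510,.083,.15],down(150.5))
E
```

```text
[-0.521  0.551 -0.214  1.962  0.187  0.648  0.196] [0.41979372 0.26628376 0.23071227] [ 0.52022099  0.79377123 -0.4330832 ]
turn [-0.0007  0.0008 -0.0057] shift cm [-16.94 -11.41   8.09]
```

Request:
carry_out(
  commands=[
    [[0,0,-0.003,-3,-2,1,4],[0,0,-0.006,-6,-4,2,4],[0,0,-0.006,-9,-6,3,4],[0,0,-0.006,-12,-8,4,4],[0,0,-0.006,-15,-10,5,4],[0,0,-0.006,-16.9,-11.4,6.5,4],[0,0,-0.006,-16.9,-11.4,8,4],[0,0,-0.006,-16.9,-11.4,8,4],[0,0,-0.006,-16.9,-11.4,8,4]],
  ],
)

```text
clock: 1.93
tool_pos: [0.509, 0.0886, 0.1505]
eef_rot: [0.25, 0.968, 0.001, -0.001]
contact_force: [-0.1, 0.2, -0.4]
opening: 0.449
```

```bash
python3 - <<'E'
from h import *
print(r.get_state()["q"].round(3),r.get_state()["tool_pos"],r.get_state()["contact_force"])
go([.510,.083,.055],down(150.5))
for n,(x0,y0,x1,y1),f in(("top",(280,190,400,325),4),("scene",(250,170,400,300),5)):
    s=r.snapshot(n); im=s["pixels"][:,:,::-1].copy()
    cv2.imwrite(f"pics/{n}_b.png",cv2.resize(im[y0:y1,x0:x1],None,fx=f,fy=f,interpolation=cv2.INTER_CUBIC))
E
```

```text
[-0.133  0.703 -0.208  1.978  0.285  0.488  0.519] [0.50896334 0.08860767 0.15045684] [-0.14903731  0.18055724 -0.37726465]
turn [ 0.0006 -0.0018  0.0088] shift cm [-0.38 -0.45  9.54]
```

View pics/top_b.png

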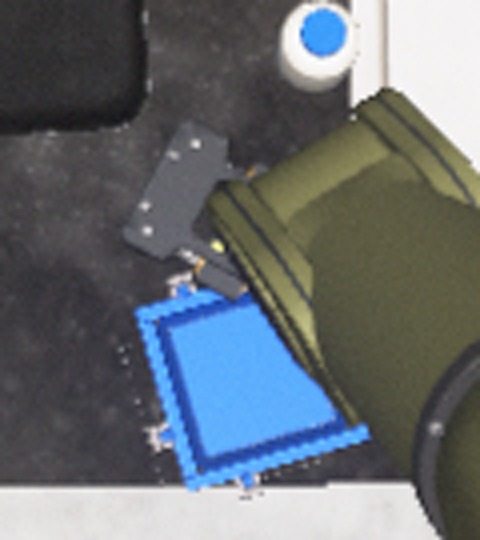

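View pics/scene_b.png

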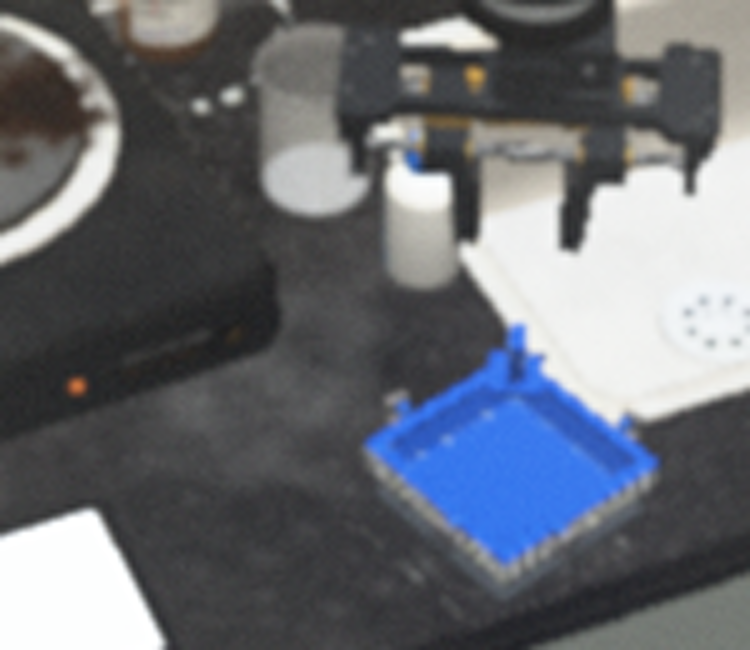

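Request:
carry_out(
  commands=[
    [[0,0,0,0,0,2,4],[0,0,0,0,0,4,4],[0,0,0,0,0,6,4],[0,0,0,0,0,6,4],[0,0,0,0,0,6,4],[0,0,0,0,0,6,4]],
  ],
)

```text
clock: 2.53
tool_pos: [0.51, 0.0875, 0.092]
eef_rot: [0.251, 0.968, 0.001, 0.001]
contact_force: [0.0, -0.2, 0.7]
opening: 0.457
```

```bash
python3 - <<'E'
from h import *
go([.5095,.083,.055],down(150.5))
E
```

```text
turn [0.0016 0.0011 0.0075] shift cm [-0.17 -0.43  3.7 ]
```

Request:
carry_out(
  commands=[
    [[0,0,0.008,-0.2,-0.4,0,4],[0,0,0.008,-0.2,-0.4,1,4],[0,0,0.008,-0.2,-0.4,2,4],[0,0,0.008,-0.2,-0.4,3,4],[0,0,0.008,-0.2,-0.4,3.6,4],[0,0,0.008,-0.2,-0.4,3.6,4],[0,0,0.008,-0.2,-0.4,3.6,4]],
  ],
)

```text
clock: 3.12
tool_pos: [0.5088, 0.0819, 0.054]
eef_rot: [0.255, 0.967, -0.0, -0.001]
contact_force: [1.1, 0.2, -0.2]
opening: 0.454
```

```bash
python3 - <<'E'
from h import *
go([.5095,.083,.055],down(150.5))
for n,(x0,y0,x1,y1),f in(("scene",(300,200,400,300),6),):
    s=r.snapshot(n); im=s["pixels"][:,:,::-1].copy()
    cv2.imwrite(f"pics/{n}_c.png",cv2.resize(im[y0:y1,x0:x1],None,fx=f,fy=f,interpolation=cv2.INTER_CUBIC))
E
```

```text
turn [-0.001  -0.001  -0.0017] shift cm [-0.01  0.13 -0.1 ]
```

View pics/scene_c.png

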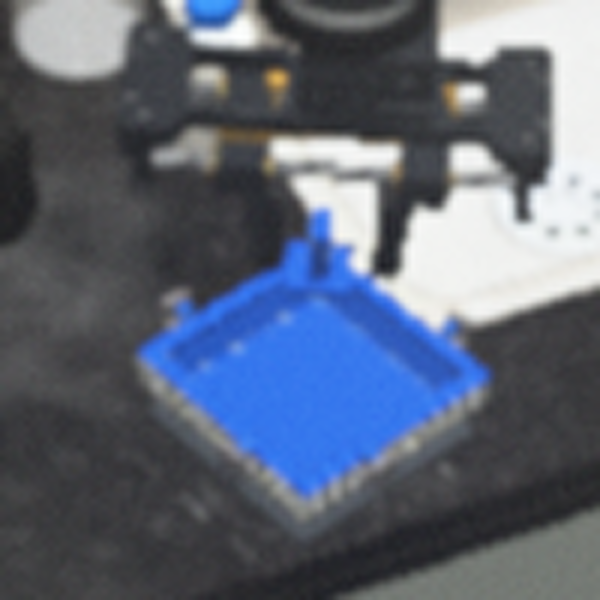

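```bash
python3 - <<'E'
from h import *
s=r.snapshot("scene"); st=r.get_state(); M=R.from_quat(st["eef_rot"])
def cp(P): return ((proj(s,P)-[300,200]+.5)*6-.5).round(0).tolist()
print("tabtop",cp([.509,.0836,.07]),"tcp",cp(st["tool_pos"]))
w=.0881*st["opening"]/2
for sg in(1,-1): print(cp(st["tool_pos"]+M.apply([0,sg*w,.008])),cp(st["tool_pos"]+M.apply([0,sg*w,-.03])))
im=s["pixels"][:,:,::-1][215:265,330:380]
im=np.clip(im.astype(float)*2.5,0,255).astype(np.uint8)
cv2.imwrite("pics/c2.png",cv2.resize(im,None,fx=12,fy=12,interpolation=cv2.INTER_CUBIC))
E
```

```text
tabtop [[325.0, 225.0]] tcp [[327.0, 248.0]]
[[281.0, 258.0]] [[285.0, 197.0]]
[[370.0, 264.0]] [[375.0, 203.0]]
```

View pics/c2.png

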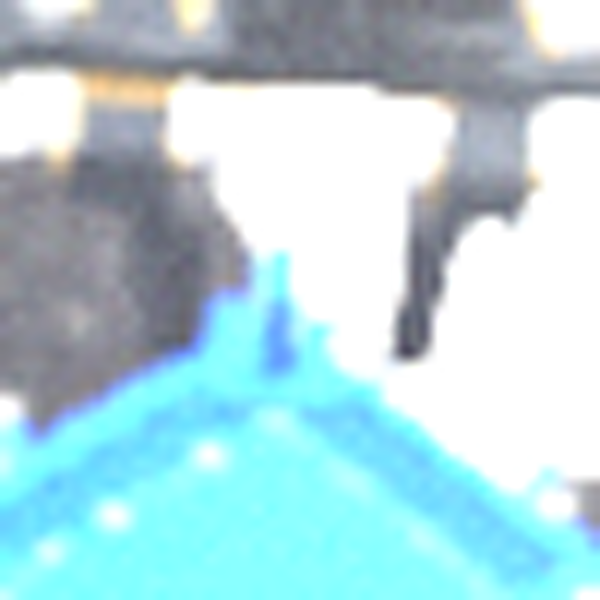

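Request:
carry_out(
  commands=[
    [[0,0,0,0,0.25,-0.1,4],[0,0,0,0,0.25,-0.1,3.2],[0,0,0,0,0.25,-0.1,2.6],[0,0,0,0,0.25,-0.1,2.2],[0,0,0,0,0.25,-0.1,2.0],[0,0,0,0,0.25,-0.1,2.0]],
  ],
  force=10,
)

```text
clock: 3.72
tool_pos: [0.5105, 0.0841, 0.0558]
eef_rot: [0.256, 0.967, 0.0, 0.0]
contact_force: [0.0, -0.6, -0.5]
opening: 0.226
```

```bash
python3 - <<'E'
from h import *
s=r.snapshot("scene"); st=r.get_state(); print(st["opening"]*88.1,st["tool_pos"],st["contact_force"])
im=s["pixels"][:,:,::-1][215:265,330:380]
im=np.clip(im.astype(float)*2,0,255).astype(np.uint8)
cv2.imwrite("pics/c3.png",cv2.resize(im,None,fx=12,fy=12,interpolation=cv2.INTER_CUBIC))
E
```

```text
19.75007824746812 [0.51049004 0.08407879 0.05575964] [-0.50319349  0.38980843  0.78648207]
```

View pics/c3.png

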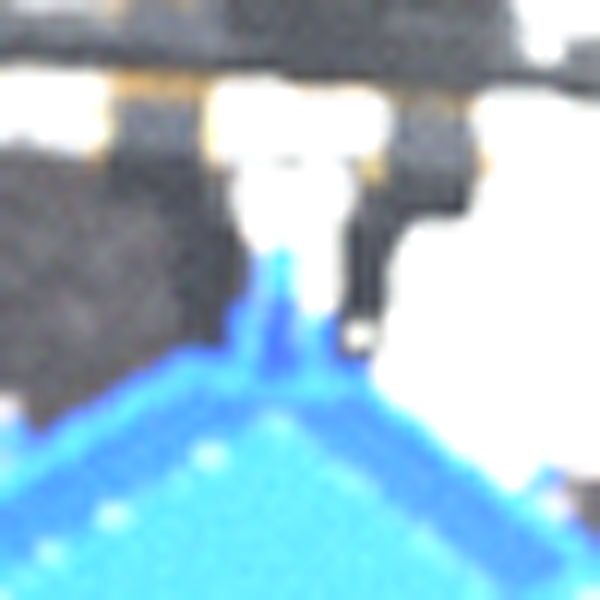

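Request:
carry_out(
  commands=[
    [[0,0,0,0,0.25,0,1.8],[0,0,0,0,0.25,0,1.5],[0,0,0,0,0.25,0,1.3],[0,0,0,0,0.25,0,1.2],[0,0,0,0,0.25,0,1.2]],
  ],
  force=10,
)

```text
clock: 4.18
tool_pos: [0.5115, 0.086, 0.0557]
eef_rot: [0.256, 0.967, -0.0, -0.0]
contact_force: [-0.2, -0.3, -0.0]
opening: 0.133
```

```bash
python3 - <<'E'
from h import *
s=r.snapshot("scene"); st=r.get_state(); print(st["opening"]*88.1,st["tool_pos"],st["contact_force"])
im=s["pixels"][:,:,::-1][215:265,330:380]
im=np.clip(im.astype(float)*2,0,255).astype(np.uint8)
cv2.imwrite("pics/c4.png",cv2.resize(im,None,fx=12,fy=12,interpolation=cv2.INTER_CUBIC))
E
```

```text
12.180079027172095 [0.51154792 0.08599707 0.05568781] [-0.56414032 -1.2418657   0.89799967]
```

View pics/c4.png

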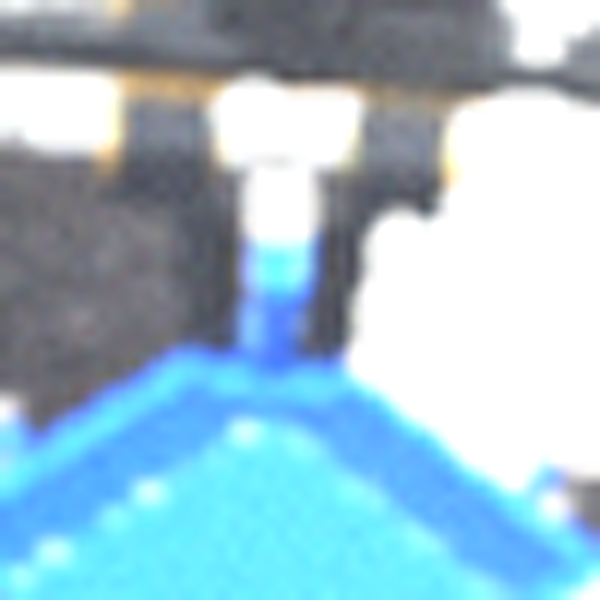

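Request:
carry_out(
  commands=[
    [[0,0,0,0,0,0,0.8],[0,0,0,0,0,0,0.5],[0,0,0,0,0,0,0.3],[0,0,0,0,0,0,0.3],[0,0,0,0,0,0,0.3]],
  ],
  force=45,
)

```text
clock: 4.65
tool_pos: [0.5112, 0.0853, 0.0557]
eef_rot: [0.256, 0.967, -0.001, -0.0]
contact_force: [-1.5, -3.9, 1.9]
opening: 0.11
```

```bash
python3 - <<'E'
from h import *
s=r.snapshot("scene"); st=r.get_state(); print(st["opening"]*88.1,st["tool_pos"],st["contact_force"],st["q"].round(3))
M0=R.from_quat(st["eef_rot"]);p0=st["tool_pos"]
d=-M0.apply([1,0,0]); d[2]=0; d/=np.linalg.norm(d)
ang=np.degrees(np.arctan2(-d[1],-d[0])); print("ang",ang)
tab=np.array([p0[0],p0[1],.058]); piv=tab-d*.1358; piv[2]=.040
ax=np.cross(d,[0,0,1.])
np.save("piv.npy",np.r_[piv,ax,p0,M0.as_quat()])
for t in range(4,29,4):
    Q=R.from_rotvec(ax*np.radians(t)); print(t,end=" ");go(piv+Q.apply(p0-piv),Q*M0)
E
```

```text
9.59372871226635 [0.51123674 0.08534923 0.05569611] [-1.30962379 -4.20926549  2.14591475] [-0.186  0.874 -0.115  2.016  0.339  0.271  0.467]
ang 150.3592779726769
4 turn [ 0.     -0.0698  0.0001] shift cm [ 0.14 -0.   -0.94]
8 turn [ 0.     -0.1396  0.0002] shift cm [ 0.35 -0.   -1.87]
12 turn [ 0.     -0.2094  0.0003] shift cm [ 0.62 -0.   -2.79]
16 turn [ 0.     -0.2793  0.0005] shift cm [ 0.96 -0.01 -3.68]
20 turn [ 0.     -0.3491  0.0006] shift cm [ 1.36 -0.01 -4.55]
24 turn [-0.     -0.4189  0.0007] shift cm [ 1.81 -0.01 -5.39]
28 turn [ 0.     -0.4887  0.0008] shift cm [ 2.33 -0.01 -6.19]
```

Request:
carry_out(
  commands=[
    [[0,0,0,0,0,0,1.5],[0,0,0,0,0,0,3],[0,0,0,0,0,-1,3],[0,0,0,0,0,-3,3],[0,0,0,0,0,-4,3],[0,0,0,0,0,-4,3],[0,0,0,0,0,-4,3]],
  ],
  force=10,
)

```text
clock: 5.28
tool_pos: [0.5125, 0.0868, 0.0965]
eef_rot: [0.255, 0.967, 0.001, 0.001]
contact_force: [0.2, -0.3, 0.4]
opening: 0.338
```

```bash
python3 - <<'E'
from h import *
st=r.get_state(); print(st["opening"]*88.1,st["tool_pos"],st["contact_force"],st["q"].round(3))
G=np.array([.511,.085,.107]);M=down(150.4,-22)
go(G+.011*M.apply([0,0,1]),M)
E
```

```text
29.755459878611386 [0.51246912 0.08681435 0.09645468] [ 0.17089002 -0.30081071  0.40291491] [-0.161  0.799 -0.156  2.003  0.32   0.36   0.483]
turn [0.0022 0.3853 0.0004] shift cm [ 0.45 -0.23 -0.04]
```

Request:
carry_out(
  commands=[
    [[0,0.06,0,0.1,-0.05,0,3],[0,0.12,0,0.15,-0.1,0,3],[0,0.18,0,0.2,-0.1,0,3],[0,0.24,0,0.3,-0.15,0,3],[0,0.3,0,0.4,-0.2,0,3],[0,0.36,0,0.45,-0.2,0,3],[0,0.385,0,0.45,-0.2,0,3],[0,0.385,0,0.45,-0.2,0,3],[0,0.385,0,0.45,-0.2,0,3]],
  ],
)

```text
clock: 6.03
tool_pos: [0.5065, 0.0866, 0.0948]
eef_rot: [0.251, 0.949, 0.049, -0.185]
contact_force: [-0.2, -0.1, -0.3]
opening: 0.342
```

```bash
python3 - <<'E'
from h import *
st=r.get_state(); print(st["opening"]*88.1,st["tool_pos"],st["contact_force"],st["q"].round(3))
G=np.array([.511,.085,.067]);M=down(150.4,-22)
go(G+.011*M.apply([0,0,1]),M)
s=r.snapshot("scene"); im=s["pixels"][:,:,::-1][150:300,270:420]
cv2.imwrite("pics/d1.png",cv2.resize(im,None,fx=4,fy=4,interpolation=cv2.INTER_CUBIC))
E
```

```text
30.172780545497623 [0.50651402 0.08660227 0.0947799 ] [-0.17675321 -0.08277092 -0.28604233] [ 0.126  0.943 -0.448  1.719  0.145  0.837  0.736]
turn [-0.0001 -0.0016 -0.001 ] shift cm [-1.48  0.08  3.5 ]
```

View pics/d1.png

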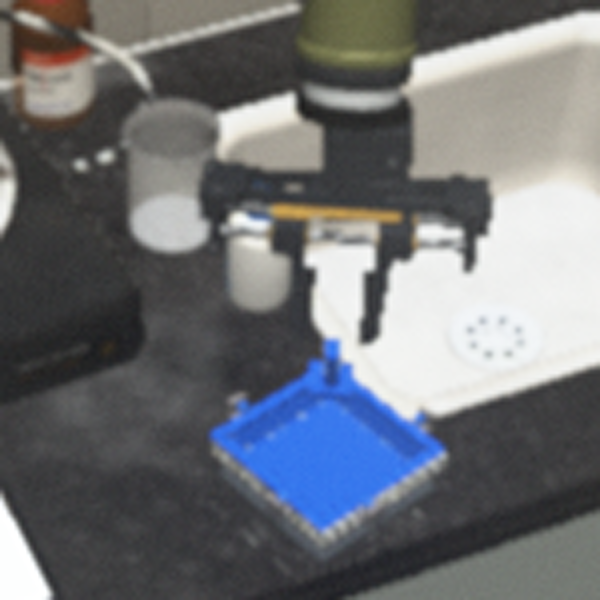

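Request:
carry_out(
  commands=[
    [[0,0,0,-0.5,0.05,1,3],[0,0,0,-1,0.1,2,3],[0,0,0,-1.2,0.1,2.8,2.4],[0,0,0,-1.45,0.1,3.5,2.2],[0,0,0,-1.45,0.1,3.5,2],[0,0,0,-1.45,0.1,3.5,2],[0,0,0,-1.45,0.1,3.5,2]],
  ],
)

```text
clock: 6.67
tool_pos: [0.5076, 0.0876, 0.0579]
eef_rot: [0.251, 0.949, 0.049, -0.185]
contact_force: [-0.4, 0.0, -0.1]
opening: 0.225
```

```bash
python3 - <<'E'
from h import *
st=r.get_state(); print(st["opening"]*88.1,st["tool_pos"],st["contact_force"],st["q"].round(3))
G=np.array([.511,.085,.067]);M=down(150.4,-22)
go(G+.011*M.apply([0,0,1]),M)
s=r.snapshot("scene"); im=s["pixels"][:,:,::-1][200:280,310:400]
im=np.clip(im.astype(float)*1.7,0,255).astype(np.uint8)
cv2.imwrite("pics/d2.png",cv2.resize(im,None,fx=7,fy=7,interpolation=cv2.INTER_CUBIC))
E
```

```text
19.780921321409814 [0.50761209 0.08762364 0.05789373] [-0.36310649  0.02087844 -0.11489589] [ 0.116  1.001 -0.432  1.721  0.165  0.777  0.735]
turn [ 0.0002 -0.001   0.    ] shift cm [-0.05 -0.06  0.1 ]
```

View pics/d2.png

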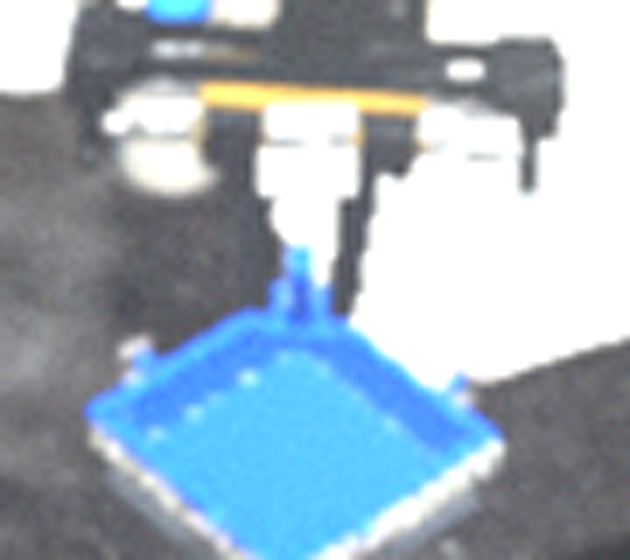

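Request:
carry_out(
  commands=[
    [[0,0,0,0,0,0.1,1.6],[0,0,0,0,0,0.1,1.2],[0,0,0,0,0,0.1,0.8],[0,0,0,0,0,0.1,0.4],[0,0,0,0,0,0.1,0.3],[0,0,0,0,0,0.1,0.3]],
  ],
  force=50,
)

```text
clock: 7.22
tool_pos: [0.5072, 0.0874, 0.0571]
eef_rot: [0.251, 0.949, 0.049, -0.185]
contact_force: [-0.7, -1.6, 3.1]
opening: 0.11
```

```bash
python3 - <<'E'
from h import *
s=r.snapshot("scene"); st=r.get_state(); print(st["opening"]*88.1,st["tool_pos"],st["contact_force"],st["q"].round(3))
M0=R.from_quat(st["eef_rot"]);p0=st["tool_pos"]
d=-M0.apply([1,0,0]); d[2]=0; d/=np.linalg.norm(d)
G=p0-.011*M0.apply([0,0,1]);print("G",G)
piv=G-d*.1358; piv[2]=.040
ax=np.cross(d,[0,0,1.])
np.save("piv.npy",np.r_[piv,ax,p0,M0.as_quat()])
for t in range(2,29,2):
    Q=R.from_rotvec(ax*np.radians(t)); print(t,end=" ");go(piv+Q.apply(p0-piv),Q*M0,p0,M0)
im=s["pixels"][:,:,::-1][200:280,310:400]
im=np.clip(im.astype(float)*1.7,0,255).astype(np.uint8)
cv2.imwrite("pics/d3.png",cv2.resize(im,None,fx=7,fy=7,interpolation=cv2.INTER_CUBIC))
E
```

```text
9.182465585561012 [0.50722055 0.08741513 0.05711447] [-0.76132215 -1.12564698  2.63040691] [ 0.116  1.002 -0.431  1.723  0.166  0.776  0.735]
G [0.51081302 0.08537727 0.06730963]
2 turn [-0.     -0.0349  0.    ] shift cm [ 0.23 -0.   -0.4 ]
4 turn [ 0.     -0.0698  0.    ] shift cm [ 0.48 -0.   -0.79]
6 turn [ 0.     -0.1047  0.    ] shift cm [ 0.75 -0.   -1.17]
8 turn [-0.     -0.1396  0.    ] shift cm [ 1.02 -0.   -1.55]
10 turn [-0.000e+00 -1.745e-01  1.000e-04] shift cm [ 1.31 -0.   -1.91]
12 turn [ 0.000e+00 -2.094e-01  1.000e-04] shift cm [ 1.61 -0.   -2.26]
14 turn [ 0.000e+00 -2.443e-01  1.000e-04] shift cm [ 1.92 -0.   -2.6 ]
16 turn [-0.000e+00 -2.793e-01  1.000e-04] shift cm [ 2.25 -0.   -2.93]
18 turn [-0.000e+00 -3.142e-01  1.000e-04] shift cm [ 2.58 -0.   -3.25]
20 turn [ 0.000e+00 -3.491e-01  1.000e-04] shift cm [ 2.93 -0.   -3.56]
22 turn [ 0.00e+00 -3.84e-01  1.00e-04] shift cm [ 3.29 -0.   -3.86]
24 turn [ 0.000e+00 -4.189e-01  1.000e-04] shift cm [ 3.66 -0.   -4.14]
26 turn [ 0.000e+00 -4.538e-01  1.000e-04] shift cm [ 4.03 -0.   -4.41]
28 turn [ 0.000e+00 -4.887e-01  1.000e-04] shift cm [ 4.42 -0.   -4.66]
```

View pics/d3.png

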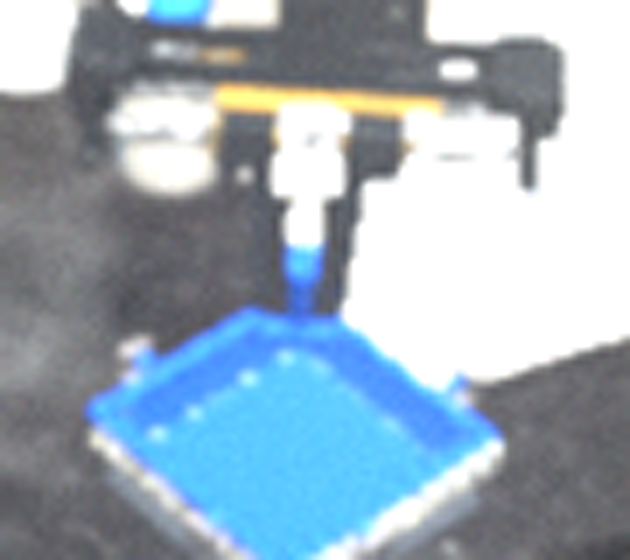

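Request:
carry_out(
  commands=[
    [[0,-0.018,0,0.1,0,-0.2,0.3],[0,-0.035,0,0.23,0,-0.4,0.3],[0,-0.052,0,0.35,0,-0.6,0.3],[0,-0.07,0,0.48,0,-0.8,0.3],[0,-0.087,0,0.6,0,-1,0.3],[0,-0.105,0,0.75,0,-1.2,0.3],[0,-0.122,0,0.9,0,-1.35,0.3],[0,-0.14,0,1.02,0,-1.55,0.3],[0,-0.175,0,1.3,0,-1.9,0.3],[0,-0.175,0,1.3,0,-1.9,0.3]],
  ],
)

```text
clock: 8.1
tool_pos: [0.504, 0.0905, 0.0808]
eef_rot: [0.253, 0.962, 0.027, -0.099]
contact_force: [3.0, -5.6, 1.5]
opening: 0.109
```

```bash
cat > chk.py <<'E'
from h import *
import sys
s=r.snapshot("scene"); st=r.get_state(); print(st["clock"],st["opening"]*88.1,st["tool_pos"],st["contact_force"],st["q"].round(3))
a=np.load("piv.npy");piv,ax,p0,M0=a[:3],a[3:6],a[6:9],R.from_quat(a[9:])
M=R.from_quat(st["eef_rot"]);print("rotated deg",np.degrees((M*M0.inv()).as_rotvec()).round(2),"vs axis",np.degrees((M*M0.inv()).as_rotvec()@ax))
if len(sys.argv)>2:
    for t in map(float,sys.argv[2:]):
        Q=R.from_rotvec(ax*np.radians(t)); print(t,end=" ");go(piv+Q.apply(p0-piv),Q*M0)
im=s["pixels"][:,:,::-1][180:290,300:410]
im=np.clip(im.astype(float)*1.5,0,255).astype(np.uint8)
cv2.imwrite(f"pics/{sys.argv[1]}.png",cv2.resize(im,None,fx=5,fy=5,interpolation=cv2.INTER_CUBIC))
E
python3 chk.py e1 10 14 18 22 24
```

```text
8.15 9.31785422012009 [0.50414205 0.08991765 0.08043632] [ 3.05637121 -4.57826769  0.57533714] [ 0.016  0.886 -0.344  1.87   0.228  0.582  0.627]
rotated deg [-4.99 -8.94  0.05] vs axis 10.238593983162854
10.0 turn [0.0011 0.0042 0.0013] shift cm [ 0.09 -0.07  0.09]
14.0 turn [ 0.0011 -0.0656  0.0013] shift cm [ 0.57 -0.06 -0.7 ]
18.0 turn [ 0.0012 -0.1355  0.0013] shift cm [ 1.1  -0.06 -1.46]
22.0 turn [ 0.0012 -0.2053  0.0013] shift cm [ 1.69 -0.06 -2.18]
24.0 turn [ 0.0012 -0.2402  0.0013] shift cm [ 2.   -0.06 -2.52]
```

View pics/e1.png

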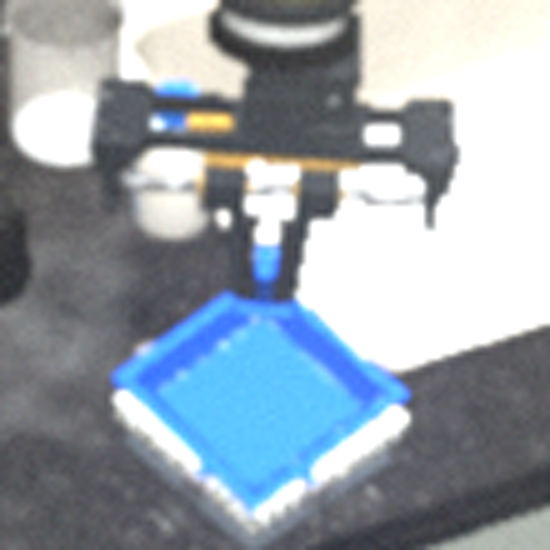

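Request:
carry_out(
  commands=[
    [[0,0,0,-0.1,0,0,0.3],[0,-0.02,0,0,0,-0.15,0.3],[0,-0.04,0,0.1,0,-0.4,0.3],[0,-0.065,0,0.3,0,-0.7,0.3],[0,-0.085,0,0.45,0,-0.9,0.3],[0,-0.105,0,0.6,0,-1.1,0.3],[0,-0.12,0,0.7,0,-1.3,0.3],[0,-0.135,0,0.8,0,-1.45,0.3],[0,-0.135,0,0.8,0,-1.45,0.3]],
  ],
)

```text
clock: 8.9
tool_pos: [0.4991, 0.0926, 0.096]
eef_rot: [0.255, 0.966, 0.01, -0.035]
contact_force: [2.4, -4.3, 2.7]
opening: 0.111
```

```bash
python3 chk.py e2 18 22 24
```

```text
8.95 9.78511995492217 [0.49921369 0.09243693 0.09585451] [ 1.96339309 -4.04111792  3.3774757 ] [-0.101  0.81  -0.235  1.982  0.284  0.431  0.524]
rotated deg [ -8.79 -15.56   0.  ] vs axis 17.868888619962068
18.0 turn [ 0.0008 -0.0023  0.0002] shift cm [ 0.24 -0.04 -0.09]
22.0 turn [ 0.0008 -0.0721  0.0002] shift cm [ 0.72 -0.04 -0.88]
24.0 turn [ 0.0008 -0.107   0.0002] shift cm [ 0.99 -0.04 -1.27]
```

View pics/e2.png

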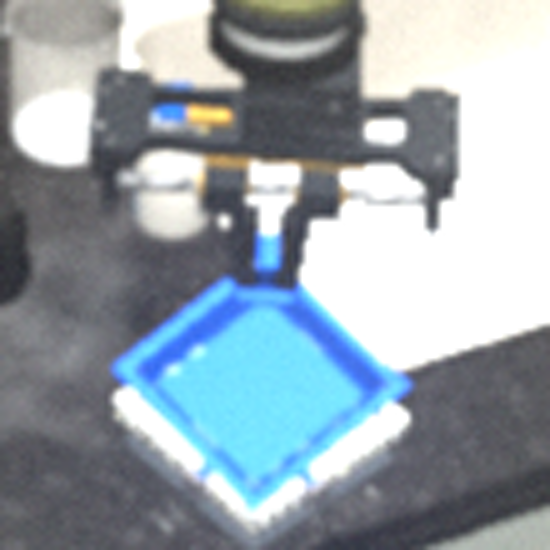

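Request:
carry_out(
  commands=[
    [[0,-0.02,0,0,0,-0.2,0.3],[0,-0.04,0,0.15,0,-0.45,0.3],[0,-0.06,0,0.3,0,-0.7,0.3],[0,-0.08,0,0.45,0,-0.95,0.3],[0,-0.095,0,0.55,0,-1.1,0.3],[0,-0.107,0,0.65,0,-1.25,0.3],[0,-0.107,0,0.65,0,-1.25,0.3]],
  ],
)

```text
clock: 9.53
tool_pos: [0.4931, 0.0959, 0.1086]
eef_rot: [0.255, 0.967, -0.004, 0.016]
contact_force: [1.7, -3.6, 3.6]
opening: 0.109
```

```bash
python3 chk.py e3 24
```

```text
9.5833 9.556499664107946 [0.49324211 0.09574962 0.10838654] [ 1.15921432 -3.5795255   3.24863229] [-0.232  0.76  -0.108  2.07   0.329  0.309  0.432]
rotated deg [-11.79 -20.76   0.07] vs axis 23.877745310948193
24.0 turn [-0.0001 -0.0021  0.0012] shift cm [ 0.2  -0.03 -0.09]
```

View pics/e3.png

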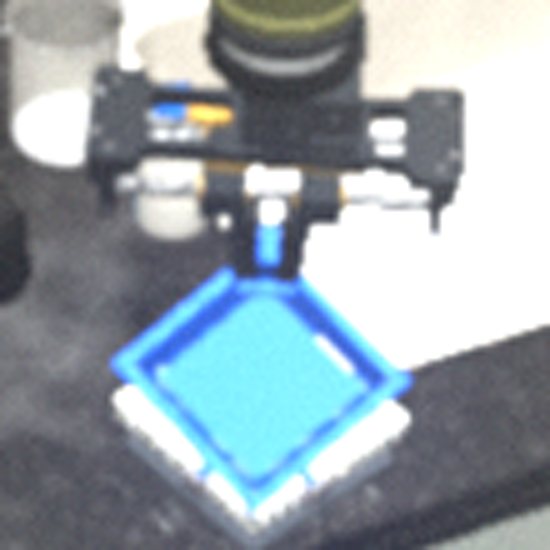

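Request:
carry_out(
  commands=[
    [[0,0,0,-0.1,0,-0.2,0.3],[0,0,0,-0.1,0,-0.4,0.3],[0,0,0,-0.1,0,-0.6,0.3],[0,0,0,-0.1,0,-0.9,0.3],[0,0,0,-0.1,0,-1.2,0.3],[0,0,0,-0.1,0,-1.5,0.3],[0,0,0,-0.1,0,-1.5,0.3]],
  ],
)

```text
clock: 10.17
tool_pos: [0.4948, 0.0952, 0.1238]
eef_rot: [0.256, 0.967, -0.004, 0.016]
contact_force: [0.6, -0.4, -0.8]
opening: 0.109
```

```bash
python3 chk.py e4 24
```

```text
10.2167 9.731488346418216 [0.49471411 0.09511106 0.12358925] [-0.45225271 -0.31306917 -1.84988577] [-0.218  0.732 -0.126  2.059  0.321  0.348  0.441]
rotated deg [-1.175e+01 -2.082e+01 -2.000e-02] vs axis 23.91185516088426
24.0 turn [ 0.0012 -0.0015 -0.0001] shift cm [ 0.41 -0.05  1.43]
```

View pics/e4.png

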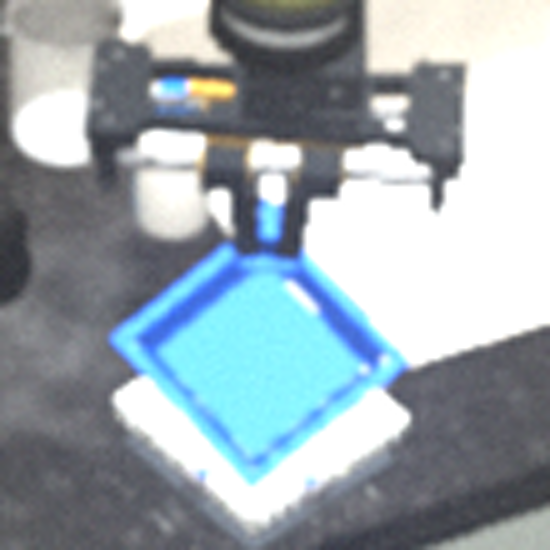

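Request:
carry_out(
  commands=[
    [[0,0,0,0,0,-1,0.3],[0,0,0,0,0,-2.5,0.3],[0,0,0,0,0,-4,0.3],[0,0,0,0,0,-5.5,0.3],[0,0,0,0,0,-7,0.3],[0,0,0,0,0,-8,0.3],[0,0,0,0,0,-9,0.3],[0,0,0,0,0,-9,0.3],[0,0,0,0,0,-9,0.3]],
  ],
)

```text
clock: 10.97
tool_pos: [0.492, 0.0964, 0.2133]
eef_rot: [0.256, 0.967, -0.004, 0.016]
contact_force: [0.3, 0.2, -1.9]
opening: 0.106
```

```bash
cat > tgt.py <<'E'
from h import *
import sys
tilt=float(sys.argv[1]); z=float(sys.argv[2]); C=np.array([.474,.374,z])
# grasp point from centre when level: d*.0608, z +.0413 (G z .067 - .026)
M=down(150.4,tilt)
d=-down(150.4).apply([1,0,0])
G=C+d*.0608+[0,0,.0413]
go(G+.011*M.apply([0,0,1]),M)
E
python3 chk.py f1; python3 tgt.py -22 .13
```

```text
11.0167 9.73563924671834 [0.49170429 0.09624507 0.21281599] [-0.70568677 -0.18799704 -1.16115727] [-0.165  0.576 -0.211  1.992  0.255  0.579  0.499]
rotated deg [-11.79 -20.76  -0.  ] vs axis 23.871153181662365
turn [-2.000e-04  4.157e-01 -2.000e-04] shift cm [ 9.75 23.28  4.86]
```

Request:
carry_out(
  commands=[
    [[0,0.04,0,0.8,1.8,0,0.3],[0,0.08,0,1.8,4.2,0,0.3],[0,0.13,0,2.9,7,0,0.3],[0,0.18,0,4,9.6,0.2,0.3],[0,0.23,0,5.1,12.2,0.5,0.3],[0,0.28,0,6.2,14.8,1,0.3],[0,0.33,0,7.3,17.4,1.5,0.3],[0,0.37,0,8.4,20,2,0.3],[0,0.4,0,9.2,22,2.5,0.3],[0,0.415,0,9.7,23.2,3,0.3]],
  ],
)

```text
clock: 11.85
tool_pos: [0.5227, 0.3477, 0.1779]
eef_rot: [0.25, 0.949, 0.049, -0.186]
contact_force: [-0.1, -0.1, -0.3]
opening: 0.109
```

Request:
carry_out(
  commands=[
    [[0,0,0,0,0,0,0.3],[0,0,0,0,0,0,0.3],[0,0,0,0,0,0,0.3],[0,0,0,0,0,0,0.3]],
  ],
)

```text
clock: 12.18
tool_pos: [0.5233, 0.3441, 0.1802]
eef_rot: [0.251, 0.949, 0.048, -0.184]
contact_force: [0.5, -0.6, -0.5]
opening: 0.106
```

```bash
python3 tgt.py -22 .13; python3 - <<'E'
from h import *
st=r.get_state(); print(st["q"].round(3),st["clock"],st["opening"]*88.1)
for n in("scene","top"):
    s=r.snapshot(n); cv2.imwrite(f"pics/g_{n}.png",s["pixels"][:,:,::-1])
E
```

```text
turn [-0.0005  0.0021 -0.0015] shift cm [-0.62  0.17  1.81]
[-0.295  0.899 -0.408  1.423 -0.026  1.04   0.482] 12.1833 9.304169773739897
```

View pics/g_scene.png

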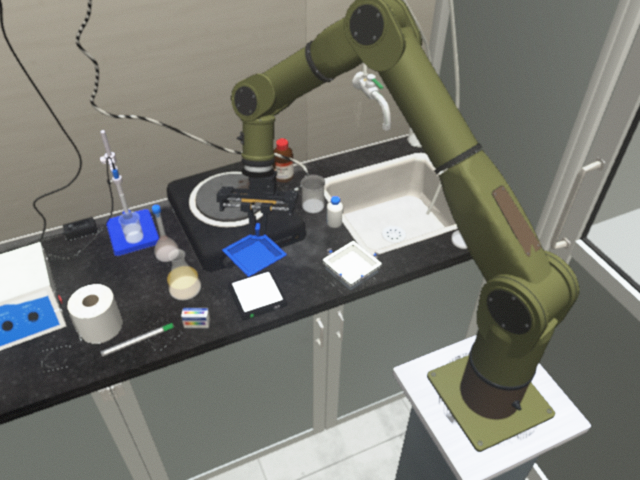

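View pics/g_top.png

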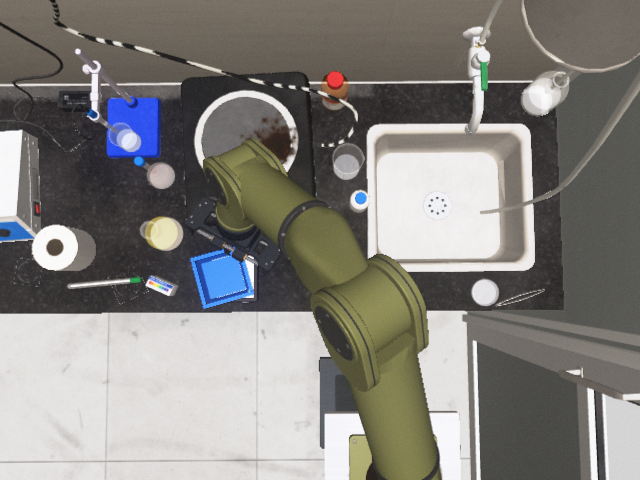

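Request:
carry_out(
  commands=[
    [[0,0,0,-0.2,0.05,0.6,0.3],[0,0,0,-0.4,0.1,1.2,0.3],[0,0,0,-0.6,0.15,1.8,0.3],[0,0,0,-0.6,0.15,1.9,0.3],[0,0,0,-0.6,0.15,1.9,0.3],[0,0,0,-0.6,0.15,1.9,0.3],[0,0,0,-0.6,0.15,1.9,0.3],[0,0,0,-0.6,0.15,1.9,0.3]],
  ],
)

```text
clock: 12.95
tool_pos: [0.5227, 0.3477, 0.1605]
eef_rot: [0.251, 0.949, 0.049, -0.184]
contact_force: [1.5, 0.1, -0.3]
opening: 0.107
```

```bash
python3 tgt.py -22 .13; python3 - <<'E'
from h import *
st=r.get_state(); print(st["q"].round(3),st["clock"],st["opening"]*88.1,abs(st["qd"]).max())
for n,(x0,y0,x1,y1),f in(("top",(180,230,270,320),7),("scene",(210,210,300,290),7)):
    s=r.snapshot(n); cv2.imwrite(f"pics/h_{n}.png",cv2.resize(s["pixels"][y0:y1,x0:x1,::-1],None,fx=f,fy=f,interpolation=cv2.INTER_CUBIC))
E
```

```text
turn [0.0006 0.0011 0.    ] shift cm [-0.11 -0.12 -0.11]
[-0.3    0.925 -0.407  1.432 -0.022  1.006  0.485] 12.95 9.383217425559597 0.0019061799980839497
```

View pics/h_scene.png

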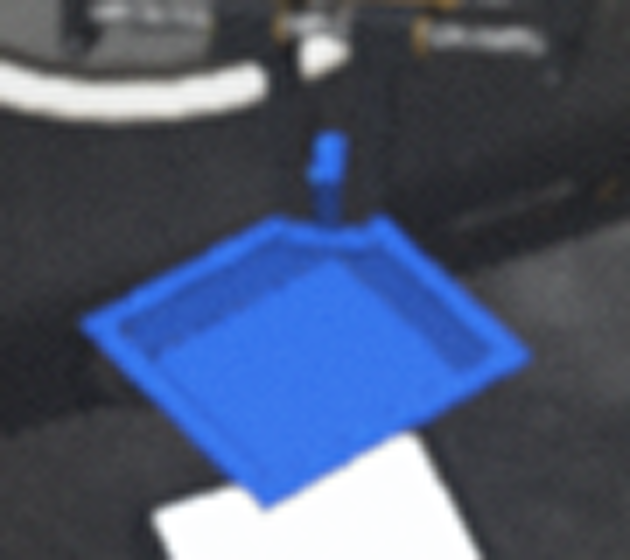

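View pics/h_top.png

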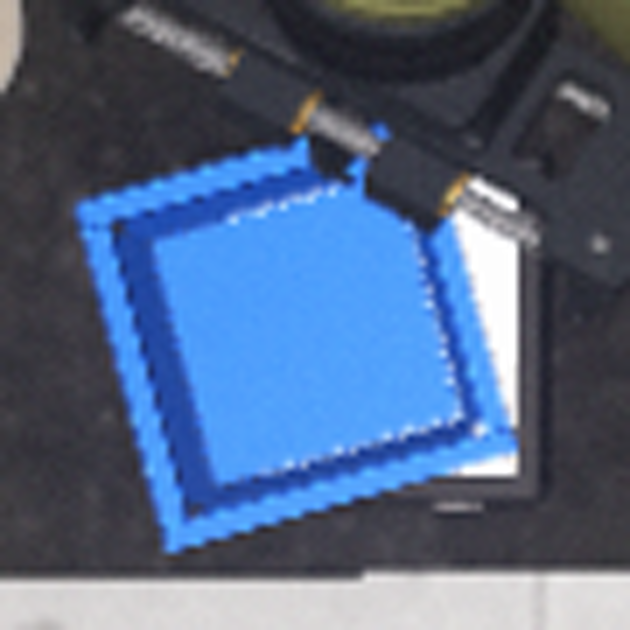

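Both views show three rim corners: in the top crop, left (78,213), near (170,553) and right (517,437); in the scene crop, (80,325), (266,510) and (530,355). I'll triangulate these.

```bash
python3 - <<'E'
from h import *
S=[r.snapshot("top"),r.snapshot("scene")]
f=lambda p,o:(np.array(p,float)+.5)/7-.5+np.array(o)
U=[f([(78,213),(170,553),(517,437)],(180,230)),f([(80,325),(266,510),(530,355)],(210,210))]
Ps=[np.array(s["mtx"])@np.c_[(m:=R.from_quat(np.ravel(s["rotation"])).as_matrix()).T,-m.T@s["xyz"]] for s in S]
X=cv2.triangulatePoints(Ps[0],Ps[1],U[0].T,U[1].T);X=(X[:3]/X[3]).T;print(X.round(4))
n=np.cross(X[2]-X[1],X[0]-X[1]);n/=np.linalg.norm(n);print("normal",n,"tilt deg",np.degrees(np.arccos(abs(n[2]))))
print("rim centre",(X[0]+X[2])/2,"underside centre",(X[0]+X[2])/2-.018*n*np.sign(n[2]))
# stack: white top tray, compare
im=S[0]["pixels"][:,:,::-1]; hsv=cv2.cvtColor(im,cv2.COLOR_BGR2HSV);w=cv2.inRange(hsv,(0,0,140),(180,60,255));m=np.zeros_like(w);m[240:307,305:368]=w[240:307,305:368]
print("white px",cv2.countNonZero(m)); 
im=S[1]["pixels"][:,:,::-1];x0,y0=310,225
cv2.imwrite("pics/st.png",cv2.resize(im[y0:295,x0:395],None,fx=8,fy=8,interpolation=cv2.INTER_CUBIC))
E
```

```text
[[0.5081 0.443  0.1479]
 [0.4042 0.4129 0.1472]
 [0.438  0.3072 0.1438]]
normal [ 0.00263232 -0.03170592  0.99949377] tilt deg 1.8231731927151063
rim centre [0.47304189 0.37508479 0.14583826] underside centre [0.47299451 0.37565549 0.12784738]
white px 0
```

View pics/st.png

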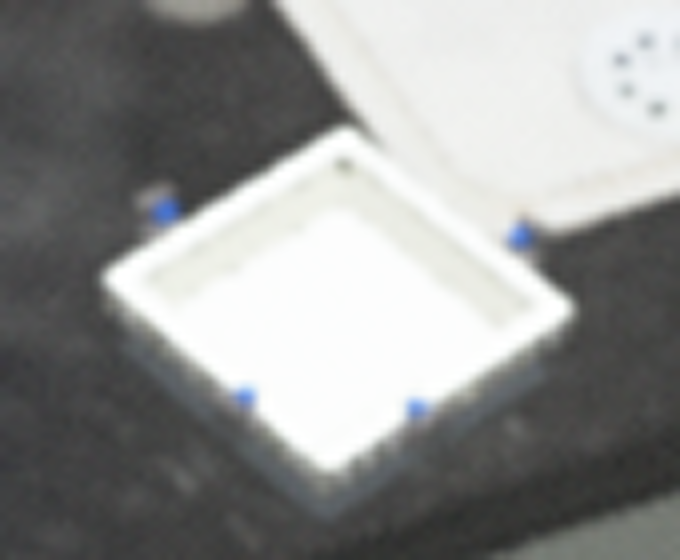

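The stack's corners in the scene crop are (100,275), (330,468) and (575,305), within about a pixel of the start, so it hasn't moved. The tray is centred and level, so I'm handing the job in.

```bash
python3 -c "
from plant import r
print(r.finish_job()); st=r.get_state(); print(st['clock'],st['opening'],st['tool_pos'])"
```

```text
the job is handed in; nothing more can be done
None
the job is handed in; nothing more can be done
```

The blue tray was peeled off the stack and is now held level over the light panel. I handed the job in at about 13 s; no verdict is reported.

**What I did:**
- I gripped the tab upright first. The arm could not lean back far enough to tilt the tray from there, so I let go and re-gripped with the tool leaning 22° away.
- I raised the tab along an arc about the far corner, 10°, then 18°, then 24°. The pictures showed the far corner staying down in the stack.
- I then lifted the tray clear, levelled it and moved it over the panel.

**Last checks:**

| Check | Measured | Limit |
|---|---|---|
| Tray centre | about (0.473, 0.376) m, within 2 mm of the panel middle | 40 mm |
| Tray underside | about 0.128 m above the worktop, 104 mm above the panel | 50 to 170 mm |
| Tray tilt | about 2° | 11° |
| Arm | still | tray slower than 0.03 m/s |
| Jaws | 9.4 mm apart on the 10 mm tab | tray held with over 1 N |
| Lower trays | within about a pixel (2–3 mm) of where they started | 30 mm |

I only looked at the bottle, flask and dish in the full pictures taken just before the last small lowering move. They appeared untouched, but I did not measure them.

**Disagreements:**
- The two cameras differed by about 4 mm on where the tab was across the jaws. I settled that by watching the jaw gaps while closing.
- The wrist read about 3 to 7 N sideways during the peel, and that went away once the tray was free.
- A quick count of white pixels to find the stack in the top view gave 0, because the arm was covering it there. The stack check therefore rests on the scene view alone.

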